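# Switch off the fusing kiln and hold its lid open to vent it

## Robot

A 6-joint arm with a two-finger parallel gripper is mounted at the origin on the work surface. World frame = base frame: x ahead of the robot, y to its left, z up, the work surface at z = 0. Lengths are in mm, angles in rad, forces in N, time in s.
With the tool pointing down it reaches from about 275 to 1000 mm from the base axis. Payload 8.4 kg.
Tool frame: the origin (TCP) lies at the very end of the fingers, on their centre line; the grasp point (between the pads) lies 19 mm behind it; z points along the fingers, y is the line along which they close (so a half turn about z gives the same grasp; the last joint's range is limited). The gripper opens to 85 mm and grips with 20 to 120 N. Pads are 22 mm wide; open, the fingers measure 114 mm over their backs; the gripper's body (76 mm by 85 mm) begins 54 mm behind the grasp point. The pads swing forward as they close: fully open they stand 13 mm farther back than shut.
Start: joints at [-1.227, 0.353, 1.633, -0, 1.155, -0.002], TCP at [211.842, -588.006, 209.781] pointing down, gripper open.
Joint ranges: [-2.63, 2.63], [-0.92, 2.1], [0.06, 2.66], [-1.3, 4.44], [0, 2.69], [-3.02, 3.02]. Speed limits (rad/s): [2.22, 2.22, 2.79, 3.14, 3.14, 3.14].

## Interface

Orientations are given as [roll, pitch, yaw] about the fixed x, y, z axes, in that order (R = Rz(yaw) Ry(pitch) Rx(roll)).
In Python, from rig import telemetry, imaging, r gives the robot as it stands. The module is installed in compiled form; this text tells all that it offers.
- The arm moves only by the tool step_arm, never from a script. Its argument "moves" is a list of rows, each a list of 3 entries, a list of its own where there are three numbers: the turn, a rotation vector about the tool's x, y, z scaled (see below), then the shift along the tool's x, y, z scaled (see below), then the opening, from -1 (shut) to 1 (fully open). A call has 1 to 8 rows; each row is the pose to reach, as a shift and turn from the pose commanded when the call began, along the tool's axes at that moment; what a row does not reach only later rows make up. The controller multiplies each number of a shift by 200 mm and each number of a turn by 45 degrees. A row lasts 1/10 s, in which the tool goes at most 50 mm and 8.59 degrees, less where a joint would pass 70% of its speed; a pose out of reach is approached as far as the arm can. A call with a number of a shift or a turn outside -1 to 1 is refused whole. A call with a gripper value outside its range is refused whole. The fingers move at their own pace and stop on an object; "squeeze" is the grip in N (left out, the last holds). Time passes only in rows, so rows that repeat a pose let the fingers close. It gives the time, the measured TCP pose, the force, the opening and the grip force at its end, in the units of the state.
- telemetry.sense(): the state, without advancing time (a new reading comes with each control period).
- imaging.grab_frame(name): name is "scene" or "top" or "wrist"; returns the picture (400x640x3 uint8, red, green, blue); there is no depth.
- imaging.calibration(name): a dict with "fx", "fy", "cx", "cy" (pixels), "cam_to_world" (4x4, takes a point from camera to world coordinates). Camera axes: x right, y up, looking along -z (the intrinsics and any distortion apply to the point x, -y, -z); pixel columns grow to the right and rows downward; lengths in mm; the calibration is good to about 2 mm. A picture is of the moment at which its call begins: read the wrist's pose just before it. calibration takes no time and is no camera call; for the wrist camera it gives the pose at the moment of the call.
- r.sign_off(): hands the job in; it is judged then, once.
Trained networks look in the newest picture that a camera, given by its name, has taken for a name from the list of things; names that differ only in an ending like _2 or _b are one class to them, and where a whole thing is asked for, a point or a joint stands for the part that bears it (a point fixed in the world has none). Each returns a list of dicts, best first, with "conf" (0 to 1); they miss things now and then, are a little off and sometimes report something else, mostly with a low value. They report only what shows in the picture. A call takes as long as a camera call.
- imaging.recognise(camera, name): "extent" ([left, top, width, height] in pixels, round what is visible of it).
- imaging.mark_of(camera, name): "xy" ([column, row] in pixels: a listed point, or the origin of a listed thing).
The state is a dict: "clock": time; "qpos": joint angles; "qvel": joint speeds; "joint_efforts": joint torques, N m; "eef_pos": TCP position; "tcp_rot": TCP orientation; "contact_force": force on the tool from outside, world axes, zero at the start; "wrist_torque": the same for the moment, N m; "opening": opening from 0.0 (shut) to 1.0 (fully open); "grasp_force": force on a finger pad.
Only numpy, scipy, OpenCV 4.12 (cv2) and the standard library are available. Lean on these libraries where they do the work, as an engineer would, in place of code of your own. Each camera call takes 0.05 s, during which the arm holds its last target. There are 200 camera calls.

## Task

The small glass-fusing kiln on the jeweller's bench has finished firing and has to be vented. With the lid still shut, switch the kiln off by turning the knob on its control box fully anticlockwise to the stop; then take the lid by its handle, raise it smoothly to 40 degrees open (never wide open, and never letting it drop), and finish while still holding it there by the handle, since it falls shut by itself. Do not push the soldering stand, jug, jar or file about.

Things in the scene. Friction and masses are not known exactly. Their poses are not given: they have to be found in the camera images.
- kiln: Bench-top fusing kiln, fixed: stainless box 230 mm deep (its x) by 250 mm wide (its y), rim 125 mm above the bench; shut, the lid's top is 171 mm above the bench. Origin: on the bench under the centre of the box. x points from the front (handle side, towards the robot) to the back (hinges), y to the left seen from the front, z up.
- control_box (a point): Middle of the top face of the kiln's grey control box, 110 (along x) x 100 mm, top 95 mm above the bench, fixed on the kiln's right side with a 25 mm gap; at x -65, y -200 mm in the kiln's axes. The knob stands on this point; a small pilot lamp is beside it.
- knob (a joint): The knob's angle in rad: 0 = off, against a hard stop; grows as the knob is turned clockwise seen from above (up to 4.7). It starts between 0.8 and 1.35 and turns with a friction of 0.04 N m; it stays where it is left. It is off when within 0.12 of 0.
- knob_grip (a point): Point on the upright axis of the knob at grip height, 132 mm above the bench. Knob: black disc of 42 mm diameter (top 109 mm above the bench) with an upright grip bar 40 mm long, 14 mm thick, top 139 mm above the bench. At knob angle 0 the bar lies along the kiln's x and the white mark on its top points to the kiln's back (+x). The knob turns about the vertical.
- lid_hinge (a joint): The lid's opening angle in rad: 0 = shut, 0.698 = 40 degrees, 1.75 = limit. The lid falls shut by itself from anywhere below about 80 degrees; raising it from shut takes 3.5 to 6 N at the handle.
- hinge_point (a point): Middle of the lid's hinge axis, which is level and parallel to the kiln's y: 125 mm behind the kiln's origin (its +x) and 127 mm above the bench. It does not move as the lid turns.
- kiln_lid: The lid: 230 x 250 mm, 45 mm thick, stainless outside, about 0.75 kg, with a small ceramic plug on top. Origin on the hinge axis; shut, its axes are those of the kiln. It turns about its y.
- lid_handle: Handle on the lid's front: a round dark wooden bar, 18 mm diameter, along the kiln's y, 140 mm clear between two flat steel arms. Origin: middle of the bar, 50 mm in front of the lid's front face; shut, 148 mm above the bench, 290 mm in front of the hinge axis and 21 mm above it; at 40 degrees, 330 mm above the bench. Can be pinched from above, a finger on each side; it may turn in the fingers.
- solder_stand: Bystander: soldering stand of two black plates with a pale block, 120 x 100 x 62 mm, loose, 0.7 kg. Origin under its centre. Leave alone.
- jug: Bystander: glass jug, diameter 104 mm, 115 mm high, with a side handle, loose. Origin under its centre. Leave alone.
- jar: Bystander: closed glass jar with a metal cap, diameter 68 mm, 85 mm high, loose. Origin under its centre. Leave alone.
- file: Bystander: hand file with a wooden handle, 260 mm long (along its x), 24 mm thick, loose. Origin under its middle. Leave alone.

How it is judged:
By the outcome, as a careful person would: the job done as asked, in the order asked, and still so for the second after the job is handed in, while the arm keeps its last pose, push and grip.
It also fails if it takes over 48 s, if anything falls off the work surface, if the arm or the gripper's body presses on something with over 40 N, if the wrist force passes 120 N, or if a joint passes its speed limit or range.

## Working session

There is one attempt and no reset: what is moved stays moved. The work goes in short steps, Python scripts to look and compute and a tool call to move; the robot and the scene stay as the last step left them, time stands still between calls to the robot, and variables do not carry over. Pictures are saved under pics/ and viewed, at most 10 in all, crops included, and the job is handed in when it is done.

Besides the shell and the picture viewer there is one more tool, called after "Request:" as name([rows], argument=value, ...), one row to a line, values as JSON. step_arm: Moves the arm, as the interface text tells. Its arguments: {"type":"object","properties":{"moves":{"type":"array"},"squeeze":{"type":"number"}},"required":["moves"]}

```bash
mkdir -p pics; cat > h.py <<'E'
import numpy as np, cv2
from rig import telemetry, imaging, r
from scipy.spatial.transform import Rotation as R
def ray(cal,xy):
    M=np.array(cal["cam_to_world"]); d=np.array([(xy[0]-cal["cx"])/cal["fx"],-(xy[1]-cal["cy"])/cal["fy"],-1.])
    return M[:3,3],M[:3,:3]@d
def atz(cal,xy,z):
    o,d=ray(cal,xy); return o+d*(z-o[2])/d[2]
def proj(cal,p):
    M=np.array(cal["cam_to_world"]); c=M[:3,:3].T@(np.array(p)-M[:3,3]); return [cal["cx"]+cal["fx"]*c[0]/-c[2],cal["cy"]-cal["fy"]*c[1]/-c[2]]
E
python3 - <<'E'
from h import *
print(telemetry.sense())
H=dict(kiln=0,control_box=95,knob_grip=132,hinge_point=127,lid_handle=148,kiln_lid=127,solder_stand=0,jug=0,jar=0,file=0)
ims=[]
for c in ["scene","top"]:
    im=imaging.grab_frame(c); cv2.imwrite(f"pics/{c}.png",im[:,:,::-1]); cal=imaging.calibration(c); print(c,{k:v for k,v in cal.items() if k!="cam_to_world"},np.round(cal["cam_to_world"],2).tolist())
    for n,z in H.items():
        for m in imaging.mark_of(c,n)[:2]: print(n,round(m["conf"],2),np.round(m["xy"],1),np.round(atz(cal,m["xy"],z),1))
E
```

```text
{'clock': 0.0, 'qpos': array([-1.22737902e+00,  3.53645337e-01,  1.63413133e+00,  7.76377971e-06,
        1.15522344e+00, -2.40509289e-03]), 'qvel': array([-0.0018208 ,  0.00099506, -0.00186996,  0.00030674,  0.00289123,
        0.00146782]), 'joint_efforts': array([ 2.80528242e-03, -6.05256414e+01, -3.42060184e+01,  1.27294970e-04,
        9.45459557e-03,  8.62760828e-06]), 'eef_pos': array([ 211.68339816, -587.51563756,  209.06467034]), 'tcp_rot': array([-3.14018523e+00, -1.04835647e-05,  3.45819248e-01]), 'contact_force': array([ 0.1666775 , -0.05560957, -0.27027863]), 'wrist_torque': array([0.02377649, 0.00373029, 0.02832009]), 'grasp_force': 0.0, 'opening': 0.9994514622528788}
scene {'fx': 410.4002837565319, 'fy': 410.4002837565319, 'cx': 318.4852590339316, 'cy': 196.8735407093265} [[0.55, -0.63, 0.54, 1207.88], [0.83, 0.41, -0.38, -488.16], [0.02, 0.66, 0.75, 1025.19], [0.0, 0.0, 0.0, 1.0]]
control_box 0.9 [254.2 245.2] [ 591.9 -268.1   95. ]
knob_grip 0.59 [251.7 238.6] [ 594.1 -272.6  132. ]
knob_grip 0.52 [180.6 219.7] [ 433.2 -406.4  132. ]
hinge_point 0.56 [361.5 239.7] [7
[... 220 characters left out ...]
.94 [178.6 220.9] [ 319.9 -401.3    0. ]
top {'fx': 468.2519944315292, 'fy': 468.2519944315292, 'cx': 313.26092956258594, 'cy': 200.54431362550767} [[0.03, 0.99, -0.11, 411.73], [-1.0, 0.03, 0.01, -14.63], [0.01, 0.11, 0.99, 1458.74], [0.0, 0.0, 0.0, 1.0]]
control_box 0.9 [390.8 189.8] [ 601.  -257.5   95. ]
knob_grip 0.51 [396.4 189.7] [ 596.6 -267.   132. ]
lid_handle 0.85 [333.6 235.4] [460.4 -89.  148. ]
lid_handle 0.21 [392.2 192. ] [ 587.5 -252.1  148. ]
kiln_lid 0.59 [318.6 136.1] [747.8 -40.  127. ]
solder_stand 0.88 [264.5 253.3] [404.6 115.    0. ]
jug 0.79 [445.5 192.9] [ 609.4 -447.3    0. ]
jar 0.89 [252.3 194.4] [586.8 160.3   0. ]
file 0.79 [431.3 288. ] [ 312.6 -402.3    0. ]
```

```bash
python3 - <<'E'
import cv2
a=cv2.imread("pics/top.png")[110:260,220:480]; b=cv2.imread("pics/scene.png")
cv2.imwrite("pics/topc.png",cv2.resize(a,None,fx=3,fy=3,interpolation=cv2.INTER_CUBIC))
E
```

```text
(no output)
```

View pics/topc.png

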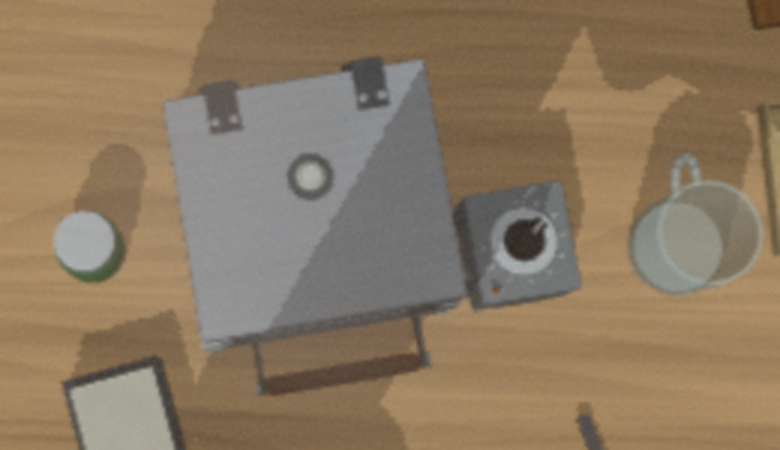

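View pics/scene.png

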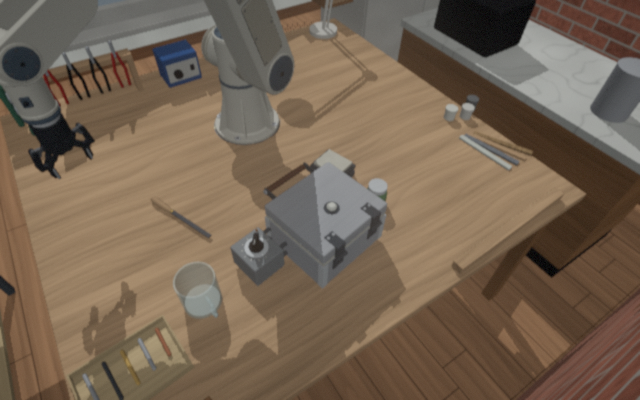

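```bash
python3 - <<'E'
from h import *
cal=imaging.calibration("top")
from scipy.optimize import least_squares
c=np.array([[165,102],[425,60],[462,303],[205,345]])/3.+[220,110]
P=np.array([atz(cal,x,171)[:2] for x in c]); print(P)
# kiln frame lid top corners: x 10?-> box spans hinge-240.. (front face at -240 from hinge => -115), back +115
K=np.array([[115,125],[115,-125],[-115,-125],[-115,125]])
T=lambda v,k: k@np.array([[np.cos(v[2]),np.sin(v[2])],[-np.sin(v[2]),np.cos(v[2])]])+v[:2]
s=least_squares(lambda v:(T(v,K)-P).ravel(),[620,-65,.16]); print("lid corners fit",s.x,np.round(s.fun,1))
obs=[([125,0],[751.9,-27.4],.5),([125,0],[748,-40],1),([-65,-200],[592,-268],.5),([-65,-200],[599,-262],1),([-165,0],[463,-91],1.5)]
s2=least_squares(lambda v:np.r_[[ (T(v,np.array(a))-b)*w for a,b,w in obs]].ravel(),s.x); print("marks",s2.x,np.round(s2.fun,1))
for v in (s.x,s2.x): print("knob",T(v,np.array([-65,-200])),"handle",T(v,np.array([-165,0])))
a,b=[atz(cal,np.array(q)/3.+[220,110],139)[:2] for q in ([522,240],[543,218])]; print(a,b,np.arctan2(*(b-a)[::-1]))
E
```

```text
[[ 710.29541723   82.30392722]
 [ 758.0406822  -160.07682092]
 [ 529.95645296 -197.94021002]
 [ 484.52883008   37.41943796]]
lid corners fit [ 6.20705346e+02 -5.95734164e+01  1.86896221e-01] [ 0.2  2.3 -1.1 -1.   1.  -5.8 -0.   4.5]
marks [ 6.25215061e+02 -5.89978506e+01  1.85538440e-01] [-1.9 -4.3  0.1  4.1  3.1  0.2 -0.8 -5.6  0.1  2.3]
knob [ 593.99928954 -268.16820682] handle [458.57870834 -90.2320773 ]
knob [ 598.22580382 -267.55618774] handle [463.04694558 -89.43635087]
[ 594.60661819 -258.78364261] [ 616.321078   -278.63380484] -0.7405752153346922
```

```bash
cat >> h.py <<'E'
def go(p,psi=None,rot=None):
    s=telemetry.sense(); A=R.from_euler("xyz",s["tcp_rot"]); B=rot if rot is not None else R.from_euler("xyz",[np.pi,0,psi])
    print("turn",np.round(np.degrees((A.inv()*B).as_rotvec())/45,3).tolist(),"shift",np.round(A.inv().apply(np.array(p)-s["eef_pos"])/200,3).tolist())
E
python3 -c "
from h import *
go([596,-267,260],-.74)"
```

```text
turn [0.0, -0.0, 1.383] shift [2.351, -0.859, -0.251]
```

Request:
step_arm([
  [[0,0,0.18],[0.2,-0.07,-0.1],0.2],
  [[0,0,0.36],[0.4,-0.14,-0.2],0.2],
  [[0,0,0.54],[0.6,-0.22,-0.25],0.2],
  [[0,0,0.72],[0.8,-0.29,-0.25],0.2],
  [[0,0,0.9],[1,-0.36,-0.25],0.2],
  [[0,0,1],[1,-0.36,-0.25],0.2],
])

```text
clock: 1.7
eef_pos: [379.0, -449.5, 260.0]
tcp_rot: [-3.14, -0.001, -0.441]
contact_force: [0.9, -0.3, -0.9]
opening: 0.598
grasp_force: 0.0
```

```bash
python3 -c "
from h import *
go([596,-267,260],-.74)"
```

```text
turn [-0.002, -0.001, 0.38] shift [0.591, -1.288, 0.003]
```

Request:
step_arm([
  [[0,0,0.1],[0.11,-0.2,0],0.2],
  [[0,0,0.2],[0.22,-0.4,0],0.2],
  [[0,0,0.3],[0.33,-0.6,0],0.2],
  [[0,0,0.38],[0.44,-0.8,0],0.2],
  [[0,0,0.38],[0.55,-1,0],0.2],
  [[0,0,0.38],[0.59,-1,0],0.2],
])

```text
clock: 2.3
eef_pos: [571.0, -318.1, 259.7]
tcp_rot: [-3.14, -0.0, -0.734]
contact_force: [-0.9, -0.3, 0.1]
opening: 0.601
grasp_force: 0.0
```

```bash
python3 - <<'E'
from h import *
go([596,-267,260],-.74)
cal=imaging.calibration("wrist"); im=imaging.grab_frame("wrist"); cv2.imwrite("pics/w1.png",im[:,:,::-1])
for n,z in dict(control_box=95,knob_grip=132,lid_handle=148).items():
    for m in imaging.mark_of("wrist",n)[:2]: print(n,round(m["conf"],2),np.round(m["xy"]),atz(cal,m["xy"],z))
print(proj(cal,[596,-267,139]),proj(cal,telemetry.sense()["eef_pos"]))
E
```

```text
turn [-0.002, -0.0, 0.008] shift [-0.078, -0.273, -0.001]
control_box 0.81 [269. 185.] [ 595.39507631 -270.98605074   95.        ]
[np.float64(258.9696217353593), np.float64(199.63456621234965)] [np.float64(325.5393507271942), np.float64(241.12584385166554)]
```

View pics/w1.png

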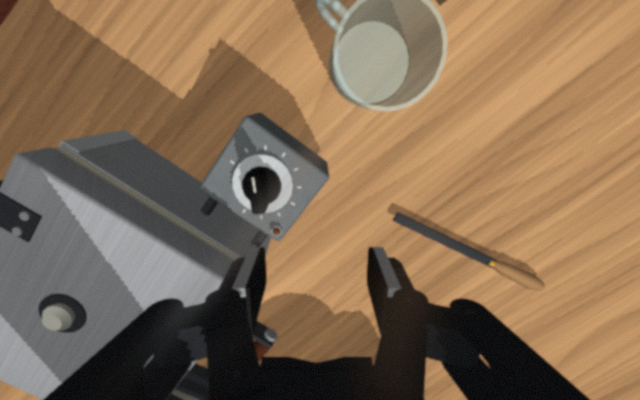

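```bash
python3 -c "
import cv2
a=cv2.imread('pics/w1.png')[100:250,180:340]
cv2.imwrite('pics/w1c.png',cv2.resize(a,None,fx=4,fy=4,interpolation=cv2.INTER_CUBIC))"
```

```text
(no output)
```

View pics/w1c.png

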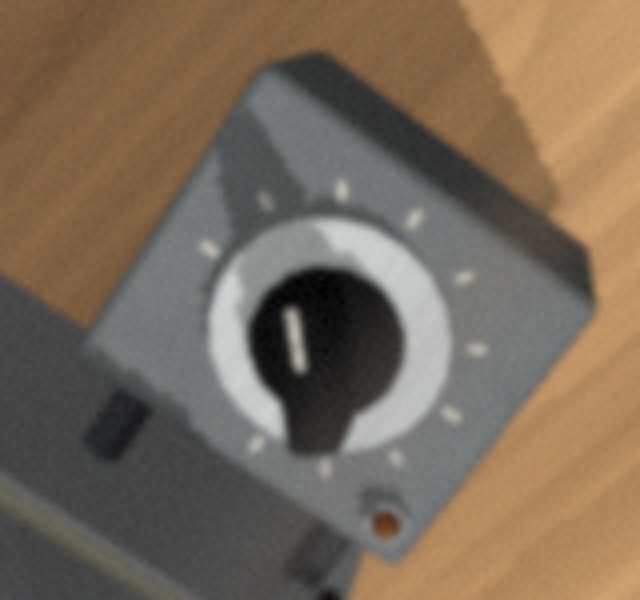

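```bash
python3 - <<'E'
from h import *
cal=imaging.calibration("wrist")
f=lambda q,z: atz(cal,np.array(q)/4.+[180,100],z)[:2]
c=np.array([f(q,95) for q in ([265,70],[590,310],[395,560],[85,350])]); print(c,c.mean(0),np.linalg.norm(np.diff(c,axis=0),axis=1))
print([np.arctan2(*(a-b)[::-1]) for a,b in ((c[0],c[1]),(c[3],c[2]),(c[0],c[3]),(c[1],c[2]))])
print("ring",f([330,335],95),"disc",f([327,345],109))
a,b=f([291,310],139),f([301,372],139); print("mark",a,b,np.arctan2(*(a-b)[::-1]))
E
```

```text
[[ 657.15962125 -308.96932321]
 [ 554.14009553 -328.41154404]
 [ 536.28556463 -236.90395479]
 [ 638.7745244  -218.52244306]] [ 596.58995145 -273.20181628] [104.83807816  93.23316558 104.12428558]
[np.float64(0.18652977880655525), np.float64(0.1774643700572607), np.float64(-1.3702589522100714), np.float64(-1.378101973608542)]
ring [ 596.62289428 -271.22484003] disc [ 596.47801147 -273.19652222]
mark [ 610.96254441 -282.9052335 ] [ 598.72606275 -273.68827355] -0.6455690096479347
```

```bash
python3 -c "
from h import *
go([597,-271,115],-.68)"
```

```text
turn [0.001, 0.001, -0.074] shift [-0.06, -0.292, 0.722]
```

Request:
step_arm([
  [[0,0,-0.07],[-0.03,-0.15,0],0.2],
  [[0,0,-0.07],[-0.06,-0.29,0.05],0.2],
  [[0,0,-0.07],[-0.06,-0.29,0.2],0.2],
  [[0,0,-0.07],[-0.06,-0.29,0.35],0.2],
  [[0,0,-0.07],[-0.06,-0.29,0.5],0.2],
  [[0,0,-0.07],[-0.06,-0.29,0.6],0.2],
  [[0,0,-0.07],[-0.06,-0.29,0.68],0.2],
  [[0,0,-0.07],[-0.06,-0.29,0.72],0.2],
])

```text
clock: 3.3
eef_pos: [596.2, -271.4, 114.5]
tcp_rot: [3.141, 0.002, -0.684]
contact_force: [0.2, 0.9, -0.2]
opening: 0.599
grasp_force: 0.0
```

```bash
python3 - <<'E'
from h import *
go([597,-271,115],-.68)
im=imaging.grab_frame("wrist"); a=im[100:400,140:500,::-1]; cv2.imwrite("pics/w2.png",cv2.resize(a,None,fx=2,fy=2))
E
```

```text
turn [0.001, 0.002, -0.006] shift [0.002, -0.004, -0.002]
```

View pics/w2.png

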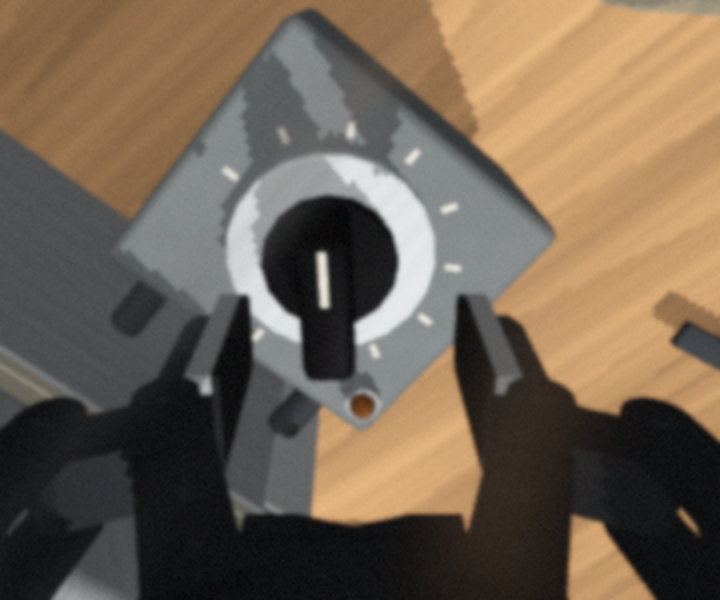

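```bash
python3 - <<'E'
from h import *
cal=imaging.calibration("wrist")
f=lambda q,z: np.round(atz(cal,np.array(q)/2.+[140,100],z)[:2],1)
print("cam",np.array(cal["cam_to_world"])[:3,3])
print("ring",f([331,250],95),"disc",f([330,262],109),"mark",f([321,252],139),f([326,306],139),"barlow",f([307,378],132),f([352,378],132))
for p in ([597,-271,139],[597,-271,95]): print((np.array(proj(cal,p))-[140,100])*2)
print((np.array(proj(cal,telemetry.sense()["eef_pos"]))-[140,100])*2)
E
```

```text
cam [ 658.23190142 -322.18057733  277.29944082]
ring [ 601.4 -267.3] disc [ 603.  -268.8] mark [ 616.2 -278.3] [ 604.3 -269.9] barlow [ 588.  -249.2] [ 580.2 -258.7]
[347.91702989 323.63301948]
[348.74512438 253.05239836]
[350.58035206 281.09932409]
```

```bash
python3 -c "
from h import *
go([601.2,-267.8,115],-.64)"
```

```text
turn [0.001, 0.003, -0.056] shift [0.009, -0.029, -0.005]
```

Request:
step_arm([
  [[0,0,-0.055],[0.009,-0.029,-0.005],0.2],
  [[0,0,-0.055],[0.009,-0.029,-0.005],-1],
  [[0,0,-0.055],[0.009,-0.029,-0.005],-1],
  [[0,0,-0.055],[0.009,-0.029,-0.005],-1],
  [[0,0,-0.055],[0.009,-0.029,-0.005],-1],
  [[0,0,-0.055],[0.009,-0.029,-0.005],-1],
], squeeze=30)

```text
clock: 3.95
eef_pos: [603.0, -267.7, 117.6]
tcp_rot: [-3.141, -0.001, -0.64]
contact_force: [0.7, -1.6, 5.3]
opening: 0.005
grasp_force: 2.9
```

```bash
python3 - <<'E'
from h import *
s=telemetry.sense(); print(s["contact_force"],s["opening"],s["grasp_force"],s["eef_pos"])
im=imaging.grab_frame("wrist"); a=im[100:400,140:500,::-1]; cv2.imwrite("pics/w3.png",cv2.resize(a,None,fx=2,fy=2))
E
```

```text
[ 0.71944767 -1.5890806   5.28599949] 0.005125825243270553 2.863770247086137 [ 603.01682392 -267.74094219  117.58397818]
```

View pics/w3.png

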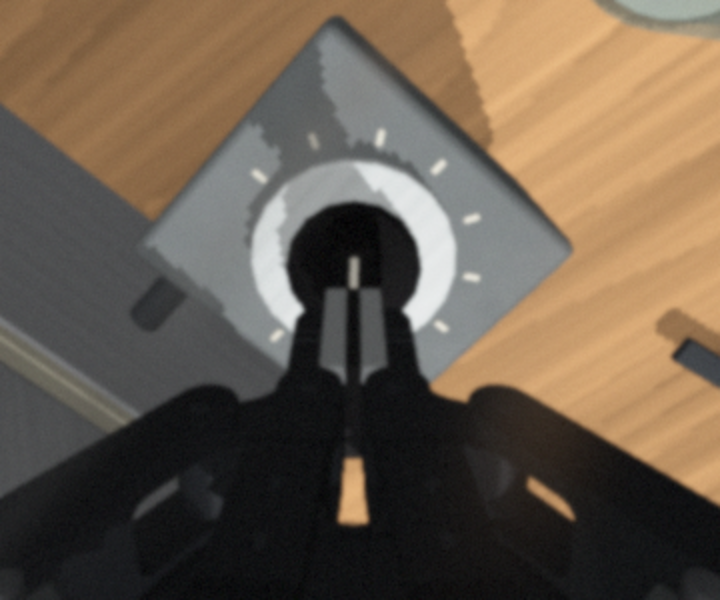

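```bash
python3 - <<'E'
from h import *
s=telemetry.sense(); cal=imaging.calibration("wrist"); C=np.array(cal["cam_to_world"])
E=np.eye(4);E[:3,:3]=R.from_euler("xyz",s["tcp_rot"]).as_matrix();E[:3,3]=s["eef_pos"]
X=np.linalg.inv(E)@C; print(np.round(X,3).tolist(),cal["fx"],cal["cx"],cal["cy"])
def cam(p,e):
    F=np.eye(4);F[:3,:3]=R.from_euler("xyz",e).as_matrix();F[:3,3]=p; return dict(cal,cam_to_world=F@X)
c1=cam([571,-318.1,259.7],[-3.14,0,-.734]); c2=cam([596.2,-271.4,114.5],[3.141,.002,-.684]); c3=cal
g1=lambda q:np.array(q)/4.+[180,100]; g2=lambda q:np.array(q)/2.+[140,100]
def tri(obs):
    A=np.zeros((3,3));b=np.zeros(3)
    for c,x in obs:
        o,d=ray(c,x);d=d/np.linalg.norm(d);P=np.eye(3)-np.outer(d,d);A+=P;b+=P@o
    p=np.linalg.solve(A,b); return np.round(p,1),[np.round(np.array(proj(c,p))-x,1) for c,x in obs]
print("ring",tri([(c1,g1([330,335])),(c2,g2([331,250])),(c3,g2([354,258]))]))
print("markout",tri([(c1,g1([291,310])),(c2,g2([321,252])),(c3,g2([354,257]))]))
print("markin",tri([(c1,g1([301,372])),(c2,g2([326,306]))]))
print("boxcorner top",tri([(c1,g1([265,70])),(c2,g2([298,18])),(c3,g2([337,25]))]))
print("boxcorner r",tri([(c1,g1([590,310])),(c2,g2([552,237])),(c3,g2([572,248]))]))
print("tip z?",(np.array(proj(c3,s["eef_pos"]))-[140,100])*2)
for z in (80,95,110):
    q=[atz(c3,g2(v),z) for v in ([337,25],[572,248],[145,245])]; print(z,np.linalg.norm(q[0]-q[1]),np.linalg.norm(q[0]-q[2]))
E
```

```text
[[0.001, 0.949, 0.314, 79.938], [1.0, -0.001, -0.0, 0.446], [-0.0, 0.314, -0.949, -163.491], [0.0, 0.0, 0.0, 1.0]] 311.6191744076984 316.16045604374017 198.1907213343342
ring (array([ 601.3, -267.6,   97.1]), [array([ 0.2, -0.3]), array([-0.,  1.]), array([-0.2, -0.5])])
markout (array([ 615.3, -277.8,  136.9]), [array([ 0.1, -0.2]), array([ 0.1, -0. ]), array([-0.4,  0.4])])
markin (array([ 602.8, -268.3,  135.9]), [array([ 0.3, -0.3]), array([-0.6,  0.5])])
boxcorner top (array([ 661.5, -306.6,  104.7]), [array([-0.1, -0.8]), array([ 0.1, -0.1]), array([-0.1,  1.5])])
boxcorner r (array([ 558.9, -324.6,   92.3]), [array([ 0.3, -1. ]), array([0.4, 0. ]), array([-1.1,  1.6])])
tip z? [350.61027485 280.98223871]
80 110.93105683658246 100.26569779495836
95 102.6592097799642 92.78913946371657
110 94.38736272334586 85.31258113247472
```

```bash
python3 - <<'E'
from h import *
s=telemetry.sense(); cal=imaging.calibration("wrist"); Rm=R.from_euler("xyz",s["tcp_rot"])
for q in ([11,0,0],[11,0,-10],[11,0,-19],[11,0,-25],[-11,0,0],[11,7,0],[11,7,-19],[11,25.5,-4],[11,25.5,-12],[11,25.5,-20]): print(q,np.round((np.array(proj(cal,s["eef_pos"]+Rm.apply(q)))-[140,100])*2))
p=np.array([601.3,-267.6,138]); 
for q in ([20,0],[20,7],[-20,7],[-20,-7],[0,7]): print("bar",q,np.round((np.array(proj(cal,p+Rm.apply([*q,0])))-[140,100])*2))
im=cv2.imread("pics/w3.png"); cv2.imwrite("pics/w3c.png",cv2.resize(cv2.convertScaleAbs(im[190:420,240:460],alpha=2.5,beta=10),None,fx=2.6,fy=2.6,interpolation=cv2.INTER_CUBIC))
E
```

```text
[11, 0, 0] [351. 246.]
[11, 0, -10] [351. 260.]
[11, 0, -19] [350. 275.]
[11, 0, -25] [350. 285.]
[-11, 0, 0] [351. 315.]
[11, 7, 0] [375. 246.]
[11, 7, -19] [378. 275.]
[11, 25.5, -4] [442. 252.]
[11, 25.5, -12] [447. 264.]
[11, 25.5, -20] [451. 277.]
bar [20, 0] [354. 250.]
bar [20, 7] [382. 250.]
bar [-20, 7] [380. 387.]
bar [-20, -7] [328. 387.]
bar [0, 7] [381. 321.]
```

View pics/w3c.png

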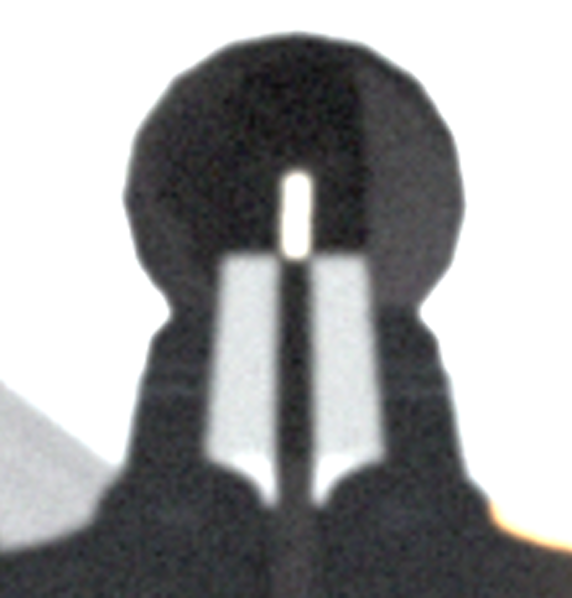

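Request:
step_arm([
  [[0,0,0],[0,0,0],0],
  [[0,0,0],[0,0,0],0],
  [[0,0,0],[0,0,0],0],
  [[0,0,0],[0,0,0.03],0],
  [[0,0,0],[0,0,0.06],0],
  [[0,0,0],[0,0,0.09],0],
  [[0,0,0],[0,0,0.09],0],
])

```text
clock: 4.7
eef_pos: [601.8, -267.0, 97.2]
tcp_rot: [3.141, 0.002, -0.64]
contact_force: [0.6, 0.3, 0.1]
opening: 0.508
grasp_force: 0.0
```

Request:
step_arm([
  [[0,0,0],[0,0,0],-1],
  [[0,0,0],[0,0,0],-1],
  [[0,0,0],[0,0,0],-1],
  [[0,0,0],[0,0,0],-1],
  [[0,0,0],[0,0,0],-1],
], squeeze=30)

```text
clock: 5.2
eef_pos: [602.7, -267.6, 99.0]
tcp_rot: [3.141, -0.0, -0.64]
contact_force: [-1.0, -1.2, 0.9]
opening: 0.155
grasp_force: 31.6
```

Request:
step_arm([
  [[0,0,-0.13],[0,0,0],-1],
  [[0,0,-0.26],[0,0,0],-1],
  [[0,0,-0.39],[0,0,0],-1],
  [[0,0,-0.52],[0,0,0],-1],
  [[0,0,-0.65],[0,0,0],-1],
  [[0,0,-0.78],[0,0,0],-1],
  [[0,0,-0.9],[0,0,0],-1],
  [[0,0,-0.95],[0,0,0],-1],
])

```text
clock: 6.0
eef_pos: [602.7, -267.5, 99.0]
tcp_rot: [3.141, -0.0, 0.11]
contact_force: [-0.5, -1.2, 0.7]
opening: 0.159
grasp_force: 31.7
```

```bash
python3 -c "
from h import *
s=telemetry.sense();print(s['wrist_torque'],s['contact_force'],s['tcp_rot'],s['qpos'])"
```

```text
[-0.15905476  0.17483365 -0.02972837] [-0.51357302 -1.20936769  0.71895336] [ 3.14141182e+00 -1.46519268e-04  1.09718458e-01] [-4.19905227e-01  5.18632793e-01  1.64362720e+00 -9.88357449e-05
  9.79114862e-01  1.04122777e+00]
```

Request:
step_arm([
  [[0,0,-0.04],[0,0,0],-1],
  [[0,0,-0.08],[0,0,0],-1],
  [[0,0,-0.1],[0,0,0],-1],
  [[0,0,-0.11],[0,0,0],-1],
])

```text
clock: 6.4
eef_pos: [602.7, -267.5, 99.0]
tcp_rot: [3.141, -0.0, 0.193]
contact_force: [-1.0, -1.6, 2.5]
opening: 0.158
grasp_force: 31.8
```

```bash
python3 -c "
from h import *
s=telemetry.sense();print(s['wrist_torque'],s['contact_force'],s['tcp_rot'])"
```

```text
[-0.14735641  0.28870991 -0.03254655] [-0.96509886 -1.61456239  2.54674105] [ 3.14137148e+00 -9.01324493e-05  1.92938281e-01]
```

Request:
step_arm([
  [[0,0,-0.03],[0,0,0],-1],
  [[0,0,-0.05],[0,0,0],-1],
  [[0,0,-0.06],[0,0,0],-1],
])

```text
clock: 6.7
eef_pos: [602.7, -267.5, 99.0]
tcp_rot: [-3.141, -0.0, 0.239]
contact_force: [-2.9, -1.2, 5.4]
opening: 0.16
grasp_force: 42.4
```

```bash
python3 -c "
from h import *
s=telemetry.sense();print(s['wrist_torque'],s['contact_force'],s['tcp_rot'])"
```

```text
[-0.19297343  0.41586257 -1.03766089] [-2.89609185 -1.22504657  5.368106  ] [-3.14149604e+00 -3.10462632e-04  2.39451759e-01]
```

Request:
step_arm([
  [[0,0,0.04],[0,0,0],-1],
  [[0,0,0.04],[0,0,0],0],
  [[0,0,0.04],[0,0,0],0],
  [[0,0,0.04],[0,0,0],0],
  [[0,0,0.04],[0,0,-0.15],0],
  [[0,0,0.04],[0,0,-0.35],0],
  [[0,0,0.04],[0,0,-0.6],0],
  [[0,0,0.04],[0,0,-0.75],0],
])

```text
clock: 7.5
eef_pos: [603.8, -267.7, 252.6]
tcp_rot: [3.139, -0.003, 0.209]
contact_force: [-0.3, 0.2, -0.4]
opening: 0.498
grasp_force: 0.0
```

```bash
python3 - <<'E'
from h import *
print(telemetry.sense()["contact_force"])
cal=imaging.calibration("wrist"); im=imaging.grab_frame("wrist"); cv2.imwrite("pics/w4.png",im[:,:,::-1])
for n,z in dict(control_box=95,knob_grip=132,lid_handle=148,kiln_lid=127).items():
    for m in imaging.mark_of("wrist",n)[:2]: print(n,round(m["conf"],2),np.round(m["xy"]),atz(cal,m["xy"],z))
go([465,-89,260],.2+np.pi/2)
E
```

```text
[-0.3245093   0.15123396 -0.39782662]
control_box 0.58 [320. 177.] [ 602.55622171 -272.40490484   95.        ]
knob_grip 0.85 [316. 188.] [ 600.47191163 -268.26834064  132.        ]
lid_handle 0.58 [112. 286.] [462.85804581 -88.93297935 148.        ]
turn [-0.001, 0.0, -1.989] shift [-0.487, -1.013, -0.059]
```

View pics/w4.png

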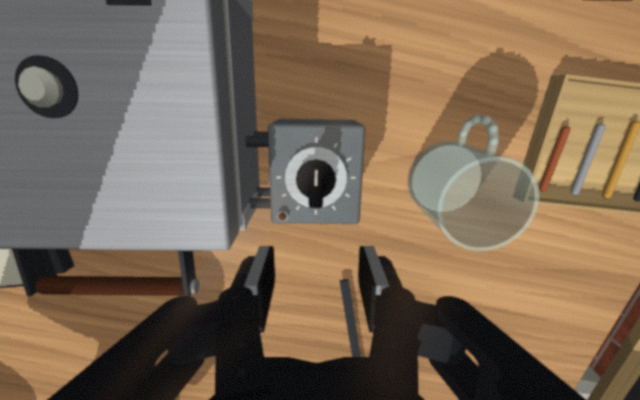

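Request:
step_arm([
  [[0,0,-0.18],[-0.1,-0.17,-0.03],0],
  [[0,0,-0.36],[-0.2,-0.34,-0.05],0],
  [[0,0,-0.54],[-0.3,-0.51,-0.05],0],
  [[0,0,-0.72],[-0.4,-0.68,-0.05],0],
  [[0,0,-0.9],[-0.48,-0.85,-0.05],0],
  [[0,0,-1],[-0.48,-1,-0.05],0],
])

```text
clock: 8.35
eef_pos: [464.0, -90.3, 256.9]
tcp_rot: [-3.138, 0.002, 0.999]
contact_force: [0.5, 0.1, 0.8]
opening: 0.501
grasp_force: 0.0
```

Request:
step_arm([
  [[0,0,-0.18],[0,0,0],0],
  [[0,0,-0.36],[0,0,0],0],
  [[0,0,-0.54],[0,0,0],0],
  [[0,0,-0.72],[0,0,0],0],
  [[0,0,-0.9],[0,0,0],0],
  [[0,0,-0.99],[0,0,0],0],
  [[0,0,-0.99],[0,0,0],0],
])

```text
clock: 9.05
eef_pos: [466.4, -91.3, 257.2]
tcp_rot: [-3.139, -0.001, 1.773]
contact_force: [-0.2, -0.6, -0.7]
opening: 0.499
grasp_force: 0.0
```

```bash
python3 - <<'E'
from h import *
cal=imaging.calibration("wrist"); im=imaging.grab_frame("wrist"); cv2.imwrite("pics/w5.png",im[:,:,::-1])
for n,z in dict(lid_handle=148).items():
    for m in imaging.mark_of("wrist",n)[:2]: print(n,round(m["conf"],2),np.round(m["xy"]),atz(cal,m["xy"],z))
go([464,-89,200],.2+np.pi/2)
E
```

```text
lid_handle 0.86 [316. 185.] [464.19858975 -87.96808906 148.        ]
turn [-0.002, -0.001, -0.002] shift [0.014, -0.011, 0.288]
```

View pics/w5.png

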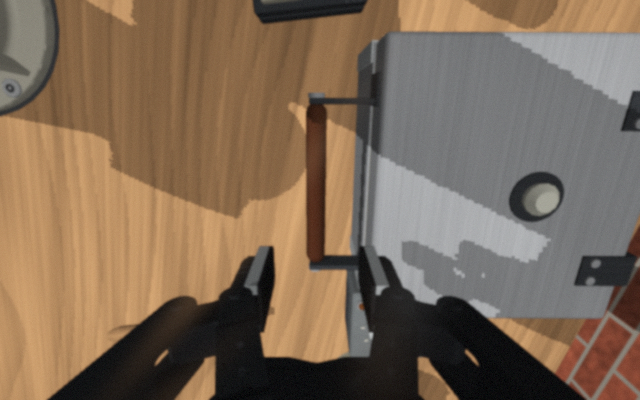

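Request:
step_arm([
  [[0,0,0],[0.015,-0.011,0.15],0],
  [[0,0,0],[0.015,-0.011,0.35],0],
  [[0,0,0],[0.015,-0.011,0.5],0],
  [[0,0,0],[0.015,-0.011,0.6],0],
  [[0,0,0],[0.015,-0.011,0.68],0],
  [[0,0,0],[0.015,-0.011,0.74],0],
  [[0,0,0],[0.015,-0.011,0.74],0],
])

```text
clock: 9.85
eef_pos: [463.4, -88.8, 109.2]
tcp_rot: [-3.139, -0.001, 1.77]
contact_force: [-0.4, 0.0, -0.2]
opening: 0.505
grasp_force: 0.0
```

Request:
step_arm([
  [[0,0,0],[0,0,0],-1],
  [[0,0,0],[0,0,0],-1],
  [[0,0,0],[0,0,0],-1],
  [[0,0,0],[0,0,0],-1],
  [[0,0,0],[0,0,0],-1],
], squeeze=50)

```text
clock: 10.35
eef_pos: [465.3, -89.2, 111.6]
tcp_rot: [3.14, 0.001, 1.771]
contact_force: [-1.3, 0.1, 6.7]
opening: 0.189
grasp_force: 49.2
```

```bash
python3 - <<'E'
from h import *
s=telemetry.sense(); print(s["contact_force"],s["wrist_torque"],s["qpos"])
im=imaging.grab_frame("wrist"); cv2.imwrite("pics/w6.png",im[:,:,::-1])
E
```

```text
[-1.34323753  0.08316259  6.72886814] [ 0.05006594  0.26626715 -0.08670873] [-1.92545813e-01  2.47358472e-01  2.04059565e+00  4.30270394e-05
  8.52118030e-01 -3.92886185e-01]
```

View pics/w6.png

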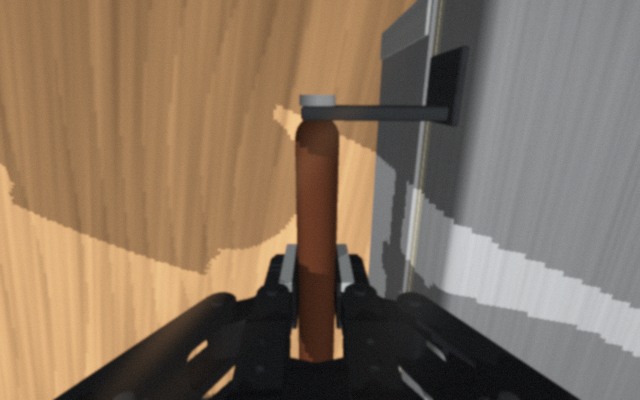

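```bash
python3 - <<'E'
import numpy as np
f=lambda t:np.array([290-290.8*np.cos(np.radians(4.14+t)),-(290.8*np.sin(np.radians(4.14+t))-21)])/200
for seq in ([0.5,1.5,3,4.5,6,7.5,9,10],[11,12.5,14,15.5,17,18.5,19.5,20]): 
    b=f(0) if seq[0]<10 else f(10); print([np.round(f(t)-b,3).tolist() for t in seq])
E
```

```text
[[0.001, -0.013], [0.003, -0.038], [0.007, -0.076], [0.013, -0.113], [0.019, -0.151], [0.026, -0.188], [0.034, -0.226], [0.04, -0.25]]
[[0.006, -0.025], [0.017, -0.061], [0.028, -0.097], [0.041, -0.134], [0.054, -0.169], [0.068, -0.205], [0.078, -0.228], [0.083, -0.239]]
```

Request:
step_arm([
  [[0,0,0],[0,0.001,-0.013],-1],
  [[0,0,0],[0,0.003,-0.038],-1],
  [[0,0,0],[0,0.007,-0.076],-1],
  [[0,0,0],[0,0.013,-0.113],-1],
  [[0,0,0],[0,0.019,-0.151],-1],
  [[0,0,0],[0,0.026,-0.188],-1],
  [[0,0,0],[0,0.034,-0.226],-1],
  [[0,0,0],[0,0.04,-0.25],-1],
], squeeze=60)

```text
clock: 11.2
eef_pos: [472.6, -87.6, 161.4]
tcp_rot: [-3.142, 0.0, 1.771]
contact_force: [4.8, -3.1, -5.6]
opening: 0.186
grasp_force: 58.9
```

```bash
python3 - <<'E'
from h import *
s=telemetry.sense(); print(s["contact_force"],s["wrist_torque"],s["tcp_rot"],s["eef_pos"])
im=imaging.grab_frame("scene"); cv2.imwrite("pics/s2.png",cv2.resize(im[100:300,180:460,::-1],None,fx=2.5,fy=2.5,interpolation=cv2.INTER_CUBIC))
E
```

```text
[ 4.7787581  -3.07318702 -5.61701795] [-0.60695254 -0.40249705 -0.02887313] [-3.14157880e+00  4.53010502e-04  1.77149807e+00] [472.62176509 -87.63653793 161.38255892]
```

View pics/s2.png

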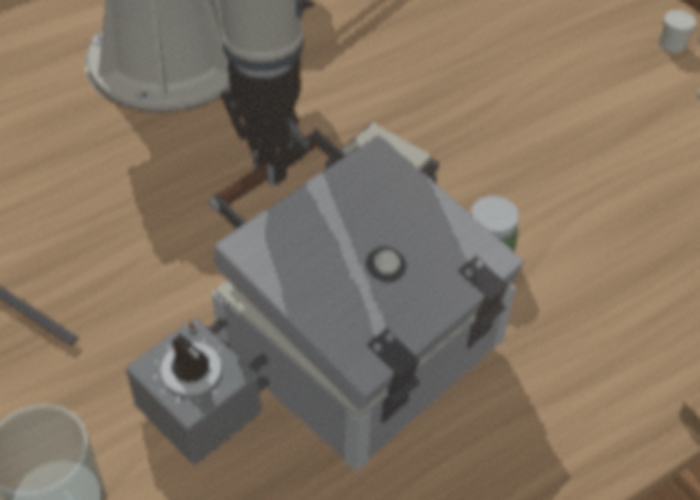

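Request:
step_arm([
  [[0,0,0],[0,0.006,-0.025],-1],
  [[0,0,0],[0,0.017,-0.061],-1],
  [[0,0,0],[0,0.028,-0.097],-1],
  [[0,0,0],[0,0.041,-0.134],-1],
  [[0,0,0],[0,0.054,-0.169],-1],
  [[0,0,0],[0,0.068,-0.205],-1],
  [[0,0,0],[0,0.078,-0.228],-1],
  [[0,0,0],[0,0.083,-0.239],-1],
])

```text
clock: 12.05
eef_pos: [487.8, -84.6, 208.7]
tcp_rot: [-3.139, 0.0, 1.772]
contact_force: [-0.8, -5.7, -5.0]
opening: 0.191
grasp_force: 58.8
```

```bash
python3 - <<'E'
from h import *
s=telemetry.sense(); print(s["contact_force"],s["wrist_torque"])
f=lambda t:np.array([290-290.8*np.cos(np.radians(4.14+t)),-(290.8*np.sin(np.radians(4.14+t))-21)])/200
for seq in ([21,22.5,24,25.5,27,28.5,29.5,30],[31,32.5,34,35.5,37,38.5,39.5,40]): 
    b=f(20) if seq[0]<30 else f(30); print([np.round(f(t)-b,3).tolist() for t in seq])
E
```

```text
[-0.76372552 -5.65174764 -5.02419893] [-0.9856685   0.34942409 -0.00825873]
[[0.011, -0.023], [0.027, -0.057], [0.045, -0.091], [0.063, -0.124], [0.082, -0.157], [0.102, -0.19], [0.116, -0.211], [0.123, -0.221]]
[[0.014, -0.021], [0.037, -0.052], [0.06, -0.082], [0.084, -0.112], [0.108, -0.141], [0.134, -0.169], [0.151, -0.187], [0.16, -0.197]]
```

Request:
step_arm([
  [[0,0,0],[0,0.011,-0.023],-1],
  [[0,0,0],[-0.001,0.027,-0.057],-1],
  [[0,0,0],[-0.002,0.045,-0.091],-1],
  [[0,0,0],[-0.003,0.063,-0.124],-1],
  [[0,0,0],[-0.004,0.082,-0.157],-1],
  [[0,0,0],[-0.005,0.102,-0.19],-1],
  [[0,0,0],[-0.005,0.116,-0.211],-1],
  [[0,0,0],[-0.005,0.123,-0.221],-1],
])

```text
clock: 12.85
eef_pos: [510.1, -80.2, 252.5]
tcp_rot: [-3.135, -0.001, 1.771]
contact_force: [-9.8, -3.5, -0.7]
opening: 0.186
grasp_force: 58.7
```

```bash
python3 - <<'E'
from h import *
s=telemetry.sense(); print(s["contact_force"],s["wrist_torque"],s["eef_pos"])
E
```

```text
[-9.83494712 -3.52449938 -0.67913202] [-0.66650328  1.86363904 -0.0340235 ] [510.07754389 -80.15002163 252.52081479]
```

Request:
step_arm([
  [[0,0,0],[0,0.01,-0.021],-1],
  [[0,0,0],[-0.001,0.03,-0.052],-1],
  [[0,0,0],[-0.002,0.05,-0.082],-1],
  [[0,0,0],[-0.003,0.072,-0.112],-1],
  [[0,0,0],[-0.004,0.095,-0.141],-1],
  [[0,0,0],[-0.005,0.118,-0.169],-1],
  [[0,0,0],[-0.005,0.135,-0.187],-1],
  [[0,0,0],[-0.005,0.142,-0.194],-1],
])

```text
clock: 13.65
eef_pos: [538.7, -74.5, 291.6]
tcp_rot: [-3.136, -0.003, 1.771]
contact_force: [-9.3, 0.3, -0.4]
opening: 0.184
grasp_force: 58.7
```

```bash
python3 - <<'E'
from h import *
from scipy.optimize import least_squares
s=telemetry.sense(); print(s["contact_force"],s["wrist_torque"],s["eef_pos"],s["tcp_rot"])
v=[625.5,-60,.192]
def hp(t,L=290,h=21):
    c,q=np.cos(t),np.sin(t); x=125-L*c-h*q*-1 if 0 else 125-L*c+h*q; z=127+L*q+h*c
    return np.array([v[0]+x*np.cos(v[2]),v[1]+x*np.sin(v[2]),z])
for c in ["scene","top","wrist"]:
    im=imaging.grab_frame(c); cv2.imwrite(f"pics/f_{c}.png",im[:,:,::-1]); cal=imaging.calibration(c)
    for m in imaging.mark_of(c,"lid_handle")[:1]:
        best=min(np.arange(.4,.9,.005),key=lambda t:np.linalg.norm(np.array(proj(cal,hp(t)))-m["xy"])); print(c,m["conf"],m["xy"],proj(cal,hp(.698)),"best deg",np.degrees(best))
print(hp(.698))
E
```

```text
[-9.26279439  0.32976876 -0.36325287] [ 0.07193057  2.39488023 -0.09919114] [538.6805042  -74.46914019 291.57530238] [-3.13616324e+00 -2.97717279e-03  1.77147670e+00]
scene 0.66 [303.2, 146.9] [np.float64(303.88586520431966), np.float64(144.86624020280902)] best deg 38.38817227376517
wrist 0.91 [317.3, 272.4] [np.float64(326.96150224344984), np.float64(283.09204764307924)] best deg 38.38817227376517
[543.35666033 -75.96822266 329.46785841]
```

Request:
step_arm([
  [[0,0,0],[0,0.007,-0.008],-1],
  [[0,0,0],[0,0.015,-0.016],-1],
  [[0,0,0],[0,0.022,-0.024],-1],
  [[0,0,0],[0,0.022,-0.024],-1],
  [[0,0,0],[0,0.022,-0.024],-1],
])

```text
clock: 14.45
eef_pos: [543.0, -73.6, 296.6]
tcp_rot: [-3.137, -0.003, 1.771]
contact_force: [-11.0, 2.6, 3.1]
opening: 0.186
grasp_force: 58.8
```

```bash
python3 - <<'E'
from h import *
s=telemetry.sense(); print(s["contact_force"],s["wrist_torque"],s["eef_pos"])
d=np.linalg.norm((s["eef_pos"]-[465.3,-89.2,111.6])[:2]); print(np.degrees(np.arccos((290-d)/290.8))-4.14, np.degrees(np.arcsin((s["eef_pos"][2]-111.6+21)/290.8))-4.14)
v=[625.5,-60,.192]
def lp(t,x,y,z): # lid frame point -> world
    c,q=np.cos(t),np.sin(t); X=125+x*c+z*q; Z=127-x*q+z*c
    return np.array([v[0]+X*np.cos(v[2])-y*np.sin(v[2]),v[1]+X*np.sin(v[2])+y*np.cos(v[2]),Z])
for c in ["scene","top"]:
    im=imaging.grab_frame(c); cal=imaging.calibration(c)
    for m in imaging.mark_of(c,"lid_handle")[:1]: print(c,m["conf"],[(a,np.round(np.array(proj(cal,lp(np.radians(a),-290,0,21)))-m["xy"],1)) for a in (36,38,40,42)])
    # edge contrast along projected lid outline (top face) for each angle
    g=cv2.GaussianBlur(cv2.cvtColor(im,cv2.COLOR_RGB2GRAY),(0,0),1).astype(float); gx,gy=cv2.Sobel(g,-1,1,0),cv2.Sobel(g,-1,0,1)
    sc=[]
    for a in np.arange(32,48,1):
        t=np.radians(a); tot=0
        for A,B in (((-240,125),(-240,-125)),((-240,-125),(-10,-125)),((-240,125),(-10,125))):
            P=np.array([proj(cal,lp(t,*(np.array(A)+(np.array(B)-A)*k),44)) for k in np.linspace(.1,.9,60)]); n=P[-1]-P[0]; n=np.array([-n[1],n[0]])/np.linalg.norm(n)
            q=P.astype(np.float32); S=lambda I:cv2.remap(I.astype(np.float32),q[:,0].reshape(-1,1),q[:,1].reshape(-1,1),1).ravel()
            tot+=abs(np.mean(S(gx)*n[0]+S(gy)*n[1]))
        sc.append((int(a),round(tot)))
    print(c,sc)
E
```

```text
[-11.00942546   2.56461047   3.05192493] [ 0.21241551  2.04504241 -0.07662231] [542.99939292 -73.63999831 296.57551938]
39.41177168768351 40.957291012417116
scene 0.72 [(36, array([-2.5,  0.9])), (38, array([-0.7, -0.1])), (40, array([ 1.1, -0.9])), (42, array([ 3. , -1.7]))]
scene [(32, 32), (33, 33), (34, 45), (35, 54), (36, 63), (37, 69), (38, 77), (39, 97), (40, 113), (41, 122), (42, 121), (43, 111), (44, 93), (45, 72), (46, 52), (47, 35)]
top [(32, 37), (33, 42), (34, 43), (35, 43), (36, 45), (37, 50), (38, 54), (39, 52), (40, 55), (41, 59), (42, 61), (43, 64), (44, 68), (45, 71), (46, 73), (47, 76)]
```

Request:
step_arm([
  [[0,0,0],[0,0,0],-1],
  [[0,0,0],[0,0,0],-1],
  [[0,0,0],[0,0,0],-1],
  [[0,0,0],[0,0,0],-1],
  [[0,0,0],[0,0,0],-1],
])

```text
clock: 15.15
eef_pos: [543.0, -73.6, 296.6]
tcp_rot: [-3.137, -0.003, 1.771]
contact_force: [-9.5, 2.4, 4.1]
opening: 0.184
grasp_force: 58.8
```

```bash
python3 - <<'E'
from h import *
s=telemetry.sense(); print(s["eef_pos"],s["contact_force"],s["grasp_force"])
if abs(s["eef_pos"][2]-296.6)<1: print(r.sign_off())
E
```

```text
[542.98662165 -73.64808623 296.56756909] [-9.54471296  2.40867937  4.12814603] 58.77307176589966
the job is handed in; nothing more can be done
None
```

The job is handed in at 15 s: the knob was turned to its off stop with the lid shut, then the lid was raised by its handle and is held at about 40 degrees (estimates 39–41); I viewed 11 pictures, one over the limit of 10.

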